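# Feel out the free play of a lathe slide, centre it and clamp it

### The job

The carriage of the small lathe slide has free play in the nut hidden under it. Hold the carriage by its upright grip and ease it towards the clamp lever until you feel resistance, then towards the handwheel until you feel resistance again, never so hard that you shift the nut itself. Leave the carriage at rest in the middle of its free play, let go of it, and then swing the clamp lever over to the far side of its swing.

Things in the scene. Friction and masses are not known exactly. Their poses are not given: they have to be found in the camera images.
- slide_bed: Grey steel slide bed, fixed to the table, 104 x 320 mm foot, 45 mm high, two bright rails on top. Origin: centre of its underside, on the table. Its y axis is the carriage's travel: the handwheel (48 mm disc, does not turn) and a low end plate are at the +y end, the clamp lever at the -y end. Its x axis points away from the robot.
- carriage: Aluminium saddle, 108 x 85 mm (85 along the travel), top 62.5 mm above the table, with an upright steel grip in its middle. Slides along the bed's y with about 2 N of friction. Origin under the grip at table height, axes parallel to the bed's. It starts somewhere within its free play.
- grip (a point): Point to hold on the carriage's grip, 86 mm above the table, on the grip's axis. The grip is a steel block 18 mm thick along the bed's y, 34 mm along its x, from the saddle up to 103.5 mm above the table. Pinch it from above with the fingers closing along the bed's y.
- clamp (a joint): Clamp lever: angle in rad, 0 = leaning towards the bed's -x (robot's side), 1.0 = swung fully over to the bed's +x. It turns about an axis parallel to the bed's y and stays where it is left; a push of a few N at its tip turns it. Unclamped at the start (0 to 0.15).
- clamp_tip (a point): Centre of the end of the clamp lever, a steel rod 60 mm long on a block at the bed's -y end, 118 mm from the bed's origin; its pivot is 67 mm above the table on the bed's centre line. The tip is about 120 mm above the table at both ends of its swing, 29 mm either side of the centre line.
- lug (a point): Middle of the lug under the carriage, out of sight, 31 mm above the table on the grip's axis. It sits in a wider slot of a nut hidden in the bed: the carriage moves freely over 18 to 32 mm in all, then meets the nut. Slot middle: 36 to 64 mm from the bed's origin towards +y, to be found by feel. The nut holds firm up to about 14 N and is dragged by more; 4 to 8 N is plenty.

How it is judged:
On the way, in this order (a step that is already met when the one before it is completed fails the run):
1. the carriage has been eased against the nut on the lever side (contact force between lug and flank_lever above 1 N), for 0.1 s.
2. the carriage has been eased against the nut on the handwheel side (contact force between lug and flank_wheel above 1 N), for 0.1 s.
3. the carriage rests in the middle of its free play, let go, with the lever not yet swung over (y of nut_mid in the frame of carriage between -0.0025 and 0.0025 m and linear speed of carriage below 0.005 m/s and contact force between the fingers and carriage below 0.1 N and value of joint clamp below 0.4 rad), for 0.1 s.
At the end, for the whole second after the job is handed in: The carriage rests within 2.5 mm of the middle of its free play and the clamp lever is swung over to the bed's +x side (more than 0.85 rad) (y of nut_mid in the frame of carriage between -0.0025 and 0.0025 m and linear speed of carriage below 0.005 m/s and value of joint clamp above 0.85 rad); the robot touches nothing.
It fails at once if the hidden nut is shifted by more than 3 mm (distance of nut_mid from where it was at the start of the episode above 0.003 m).
It also fails if it takes over 45 s, if anything falls off the work surface, if the arm or the gripper's body presses on something with over 40 N, if the wrist force passes 120 N, or if a joint passes its speed limit or range.

### The arm

A 6-joint arm with a two-finger parallel gripper is mounted at the origin on a cart in front of the work surface, level with it; the furniture and walls round the work are solid. World frame = base frame: x ahead of the robot, y to its left, z up, the work surface at z = 0. Lengths are in m, angles in rad, forces in N, time in s.
With the tool pointing down it reaches from about 0.375 to 0.9 m from the base axis. Payload 3.1 kg.
Tool frame: the origin (TCP) lies at the very end of the fingers, on their centre line; the grasp point (between the pads) lies 19 mm behind it (grip_depth is the distance from the TCP to the grasp point, in m); z points along the fingers, y is the line along which they close (so a half turn about z gives the same grasp; the last joint's range is limited). The gripper opens to 85 mm and grips with 20 to 120 N. Pads are 22 mm wide; open, the fingers measure 114 mm over their backs; the gripper's body (76 mm by 85 mm) begins 54 mm behind the grasp point. The pads swing forward as they close: fully open they stand 13 mm farther back than shut.
Start: joints at [-1.345, 0.527, 1.433, -0, 1.181, -0.178], TCP at [0.246, -0.574, 0.231] pointing down, gripper open.
Joint ranges: [-3.08, 3.08], [-0.75, 2.2], [0.22, 2.44], [-1.43, 4.57], [0, 2.65], [-2.85, 2.85]. Speed limits (rad/s): [2.79, 2.79, 3.14, 3.14, 3.14, 3.14].

### API

Orientations are given as a unit quaternion [x, y, z, w].
In Python, from station import * gives the robot as it stands.
- The arm moves only by the tool apply_moves, never from a script. Its argument "plan" is a list of rows, each a list of 7 numbers: the shift along the tool's x, y, z in m, then the turn, a rotation vector about the tool's x, y, z in rad, then the gripper command: -1 is fully open, 1 is shut, values between are in proportion. In form: [[dx, dy, dz, wx, wy, wz, jaw], ...]. A call has 1 to 8 rows; each row shifts and turns the commanded pose from where the row before left it, along the tool's axes as they then stand; what a row does not reach is not made up. A row lasts 1/8 s, in which the tool goes at most 62.5 mm and 10.7 degrees, less where a joint would pass 70% of its speed; a pose out of reach is approached as far as the arm can. A call is refused whole if a number of a shift passes 0.0625 or a number of a turn 0.188, either way. A call with a gripper value outside its range is refused whole. The fingers move at their own pace and stop on an object; "force" is the grip in N (left out, the last holds). Time passes only in rows, so rows that do not move let the fingers close. It gives the time, the measured TCP pose, the force, the opening and the grip force at its end, in the units of the state.
- sense(): the state, without advancing time (a new reading comes with each control period).
- snapshot(name): name is "scene" or "top" or "wrist"; returns the picture (384x512x3 uint8, red, green, blue); there is no depth.
- calibration(name): a dict with "camera_matrix" (3x3 intrinsics, pixels), "R" (3x3) and "t" (3): a world point X has camera coordinates R X + t; the wrist camera has in their place "mount" (4x4, takes a point from camera to tool coordinates, whose origin is the TCP and whose axes are the flange's). Camera axes: x right, y down, z forward; pixel columns grow to the right and rows downward; lengths in m; the calibration is good to about 2 mm. The wrist camera is an equidistant fisheye: a pixel r from the principal point sees the ray r / f radians off the axis. A picture is of the moment at which its call begins: read the wrist's pose just before it. calibration takes no time and is no camera call.
- sign_off(): hands the job in; it is judged then, once.
The state is a dict: "t": time; "q": joint angles; "qd": joint speeds; "tau": joint torques, N m; "tcp_pos": TCP position; "tool_rot": TCP orientation; "force": force on the tool from outside, world axes, zero at the start; "ft_torque": the same for the moment, N m; "finger_gap": opening from 0.0 (shut) to 1.0 (fully open); "gripper_force": force on a finger pad.
Only numpy, scipy, OpenCV 4.12 (cv2) and the standard library are available. Lean on these libraries where they do the work, as an engineer would, in place of code of your own. Each camera call takes 0.05 s, during which the arm holds its last target. There are 200 camera calls.

## Working session

There is one attempt and no reset: what is moved stays moved. The work goes in short steps, Python scripts to look and compute and a tool call to move; the robot and the scene stay as the last step left them, time stands still between calls to the robot, and variables do not carry over. Pictures are saved under pics/ and viewed, at most 10 in all, crops included, and the job is handed in when it is done.

Besides the shell and the picture viewer there is one more tool, called after "Call:" as a command line: name --pt "numbers of a row" for each row, then --argument value for the rest. apply_moves: Moves the arm, as the interface text tells. Its arguments: {"type":"object","properties":{"plan":{"type":"array"},"force":{"type":"number"}},"required":["plan"]}

```bash
mkdir -p pics; python3 - <<'E'
from station import *
import cv2,numpy as np
s=sense();print(s)
for n in("scene","top"):
    cv2.imwrite(f"pics/{n}0.png",cv2.cvtColor(snapshot(n),cv2.COLOR_RGB2BGR));print(calibration(n))
E
```

```text
{'t': 0.0, 'q': array([-1.34447887e+00,  5.28466696e-01,  1.43394563e+00, -2.05949538e-05,
        1.18142352e+00, -1.78491634e-01]), 'qd': array([ 0.0005603 ,  0.00066874, -0.00149456, -0.00035407,  0.00029712,
       -0.00122665]), 'tau': array([-4.26167608e-04, -4.42356205e+01, -1.78026903e+01, -2.98369832e-04,
        8.58134095e-03,  1.82617057e-06]), 'tcp_pos': array([ 0.2460082 , -0.5737343 ,  0.23031954]), 'tool_rot': array([ 9.79584631e-01,  2.01029083e-01, -3.63376470e-05, -1.12104793e-03]), 'force': array([ 0.5785211 , -0.08902218,  0.14553073]), 'ft_torque': array([-0.00138858,  0.00749314, -0.01162819]), 'gripper_force': 0.0, 'finger_gap': 0.9957584623872255}
{'camera_matrix': array([[445.88500203,   0.        , 258.48651925],
       [  0.        , 445.88500203, 191.62857759],
       [  0.        ,   0.        ,   1.        ]]), 'R': array([[-0.8362179 , -0.5483627 ,  0.00616247],
       [-0.26483031,  0.39395816, -0.88014878],
       [ 0.48021301, -0.73762817, -0.47465793]]), 't': array([0.46880819, 0.25894043, 0.57360041])}
{'camera_matrix': array([[362.45025201,   0.        , 254.0130562 ],
       [  0.        , 362.45025201, 192.55726661],
       [  0.        ,   0.        ,   1.        ]]), 'R': array([[-0.02171602, -0.9997588 , -0.00328048],
       [-0.99680994,  0.02190379, -0.07674746],
       [ 0.0768008 ,  0.00160336, -0.99704517]]), 't': array([-0.03309197,  0.57542736,  0.89178535])}
```

```bash
python3 - <<'E'
import cv2
for n in("scene","top"):
    cv2.imwrite(f"pics/{n}1.png",cv2.resize(cv2.imread(f"pics/{n}0.png"),(800,600),interpolation=cv2.INTER_CUBIC))
E
```

```text
(no output)
```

View pics/scene1.png

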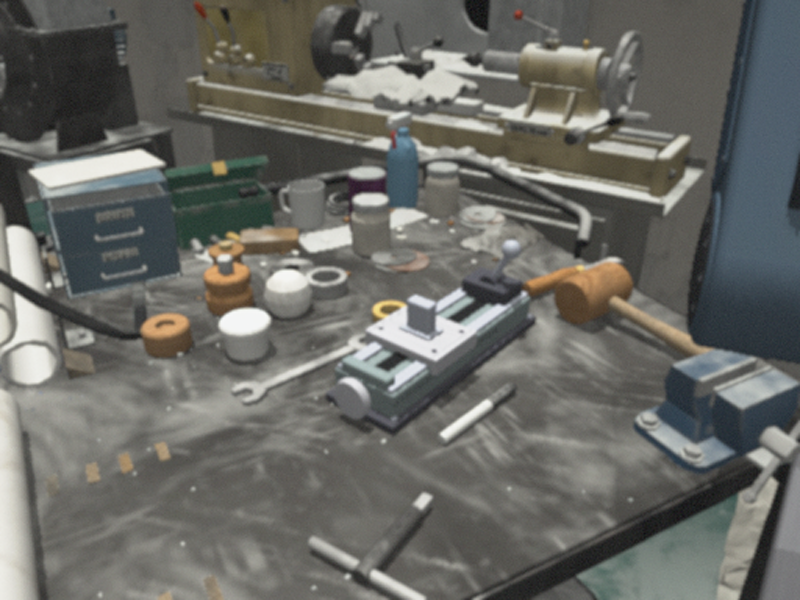

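View pics/top1.png

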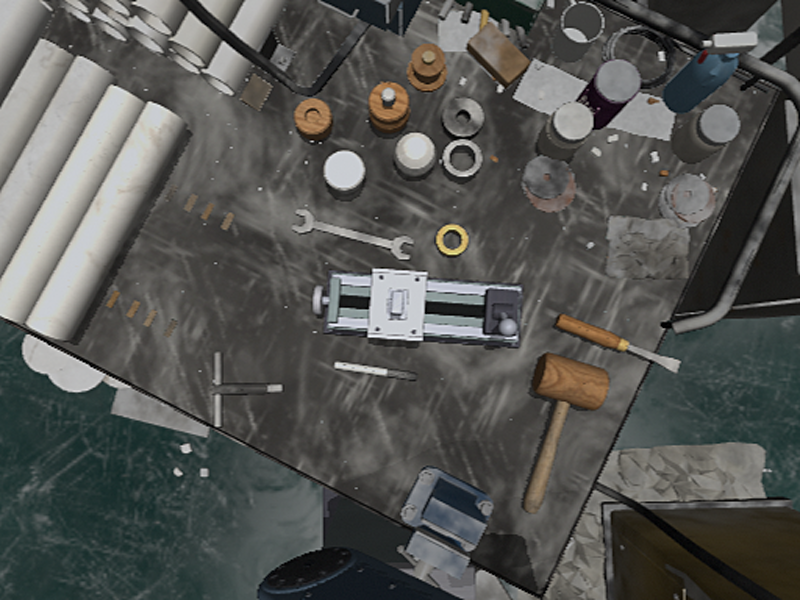

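The overview shows the bed in the middle of the table (800 px view: bed x 325–522, y 270–347). The handwheel is at the left, the clamp lever ball at (507,326), and the grip near (397,303). I'll enlarge the top view to read these more accurately.

```bash
python3 - <<'E'
import cv2
im=cv2.imread("pics/top0.png")[160:235,195:345]
cv2.imwrite("pics/topc.png",cv2.resize(im,None,fx=5.3333,fy=5.3333,interpolation=cv2.INTER_CUBIC))
E
```

```text
(no output)
```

View pics/topc.png

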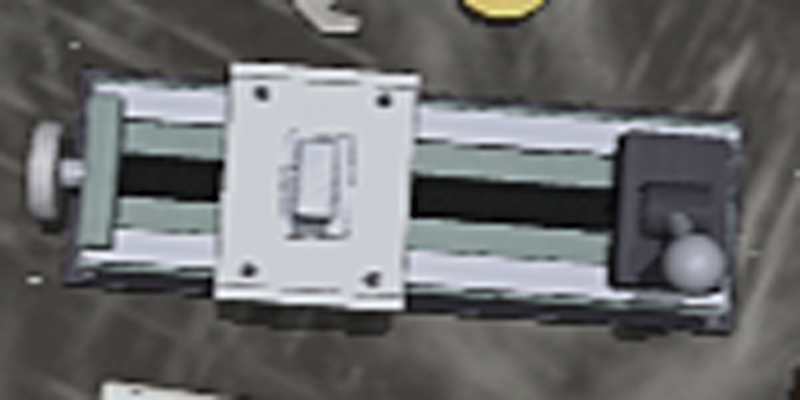

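The crop shows the saddle corners at (231,63), (421,76), (405,310), (215,297), the grip top centred at (318,178), and the lever ball at (694,263).

```bash
cat >h.py <<'E'
import numpy as np
from station import *
from scipy.spatial.transform import Rotation as Ro
def back(uv,z,n="top"):
    c=calibration(n);K,R,t=map(np.array,(c["camera_matrix"],c["R"],c["t"]))
    d=R.T@np.linalg.inv(K)@[*uv,1];o=-R.T@t
    return o+d*(z-o[2])/d[2]
E
python3 - <<'E'
from h import *
f=lambda p,z:back((195+(p[0]+.5)/5.3333-.5,160+(p[1]+.5)/5.3333-.5),z)
S=[f(p,.0625) for p in((231,63),(421,76),(405,310),(215,297))]
for s in S:print(s.round(4))
c=np.mean(S,0);print("c",c)
ey=(S[0]+S[3]-S[1]-S[2]);ex=S[0]+S[1]-S[2]-S[3]
print("ey ang",np.arctan2(ey[1],ey[0]),"ex",np.arctan2(ex[1],ex[0]),np.linalg.norm(ey)/2,np.linalg.norm(ex)/2)
print("grip",f((318,178),.1035),"ball",f((694,263),.12))
print("foot",[f(p,z).round(4) for p,z in(((85,70),.0),((65,283),0),((733,332),0),((742,118),0))])
s=sense();R=Ro.from_quat(s["tool_rot"]).as_matrix();print(R.round(3))
E
```

```text
[ 0.6236 -0.0079  0.0625]
[ 0.6158 -0.0939  0.0625]
[ 0.5101 -0.084   0.0625]
[0.5178 0.0013 0.0625]
c [ 0.56684548 -0.04611278  0.0625    ]
ey ang 1.480353577200255 ex -0.08985740751736672 0.086003324371422 0.1061820343967558
grip [ 0.56733596 -0.046236    0.1035    ] ball [ 0.52680253 -0.20343224  0.12      ]
foot [array([0.6304, 0.066 , 0.    ]), array([0.5271, 0.077 , 0.    ]), array([ 0.4966, -0.244 ,  0.    ]), array([ 0.5998, -0.2523,  0.    ])]
[[ 0.919  0.394 -0.   ]
 [ 0.394 -0.919  0.002]
 [ 0.    -0.002 -1.   ]]
```

Call:
apply_moves --pt "0 0 0 0 0 0.165 -1" --pt "0 0 0 0 0 0.165 -1" --pt "0 0 0 0 0 0.165 -1" --pt "0.027 -0.055 0 0 0 0 -1" --pt "0.027 -0.055 0 0 0 0 -1" --pt "0.027 -0.055 0 0 0 0 -1" --pt "0.027 -0.055 0 0 0 0 -1" --pt "0.027 -0.055 0 0 0 0 -1"

```text
t: 1.1
tcp_pos: [0.406, -0.3109, 0.2311]
tool_rot: [0.999, -0.045, -0.0, -0.0]
force: [1.0, -0.9, 0.5]
finger_gap: 0.997
gripper_force: 0.0
```

Call:
apply_moves --pt "0.027 -0.055 0 0 0 0 -0.2" --pt "0.027 -0.055 0 0 0 0 -0.2" --pt "0.027 -0.055 0 0 0 0 -0.2" --pt "0.027 -0.055 0 0 0 0 -0.2" --pt "0.027 -0.055 0 0 0 0 -0.2" --pt "0 0 0 0 0 0 -0.2" --pt "0 0 0 0 0 0 -0.2"

```text
t: 1.98
tcp_pos: [0.564, -0.0509, 0.2308]
tool_rot: [0.999, -0.045, -0.001, 0.0]
force: [0.4, -1.3, 0.2]
finger_gap: 0.6
gripper_force: 0.0
```

```bash
python3 - <<'E'
from h import *
import cv2
s=sense();R=Ro.from_quat(s["tool_rot"]).as_matrix();print(s["t"],s["tcp_pos"],s["finger_gap"],s["force"],s["q"]);print(R.round(4))
print("to grip in tool",R.T@(np.array([.5672,-.0462,.070])-s["tcp_pos"]))
im=cv2.cvtColor(snapshot("wrist"),cv2.COLOR_RGB2BGR);cv2.imwrite("pics/w0.png",im);c=calibration("wrist");print(c)
def proj(p):
    M=np.linalg.inv(c["mount"]);q=M[:3,:3]@(R.T@(np.array(p)-s["tcp_pos"]))+M[:3,3]
    K=np.array(c["camera_matrix"]);th=np.arctan2(np.hypot(*q[:2]),q[2]);u=q[:2]/np.hypot(*q[:2])*th
    return K[0,0]*u[0]+K[0,2],K[1,1]*u[1]+K[1,2]
for p in((.5672,-.0462,.1035),(.6236,-.0079,.0625),(.6158,-.0939,.0625),(.5101,-.084,.0625),(.5178,.0013,.0625),(.5268,-.2034,.12)):print(proj(p))
E
```

```text
1.975 [ 0.56397757 -0.05093432  0.23077373] 0.5996736394757444 [ 0.38425128 -1.26261964  0.24899893] [-2.87023599e-01  4.49653709e-01  1.58162231e+00 -7.11436515e-04
  1.11182683e+00  1.37326050e+00]
[[ 9.96e-01 -8.91e-02 -1.60e-03]
 [-8.91e-02 -9.96e-01 -2.00e-04]
 [-1.60e-03  3.00e-04 -1.00e+00]]
to grip in tool [ 0.00304621 -0.0050553   0.16076739]
{'camera_matrix': array([[297.31863964,   0.        , 258.00393024],
       [  0.        , 297.31863964, 191.49945322],
       [  0.        ,   0.        ,   1.        ]]), 'mount': array([[ 8.99551129e-04, -9.47610357e-01, -3.19427304e-01,
         8.20841028e-02],
       [ 9.99998447e-01,  3.68408107e-04,  1.72321648e-03,
         9.39147257e-04],
       [-1.51525818e-03, -3.19428358e-01,  9.47609217e-01,
        -1.42044592e-01],
       [ 0.00000000e+00,  0.00000000e+00,  0.00000000e+00,
         1.00000000e+00]])}
(np.float64(251.15747832930742), np.float64(179.761453112884))
(np.float64(210.50681415024695), np.float64(120.5096019416831))
(np.float64(293.2099628361108), np.float64(120.40291275833212))
(np.float64(289.7520995532118), np.float64(214.7285421265829))
(np.float64(214.64829611471947), np.float64(214.5853098189828))
(np.float64(410.01189459059964), np.float64(210.3968231612052))
```

View pics/w0.png

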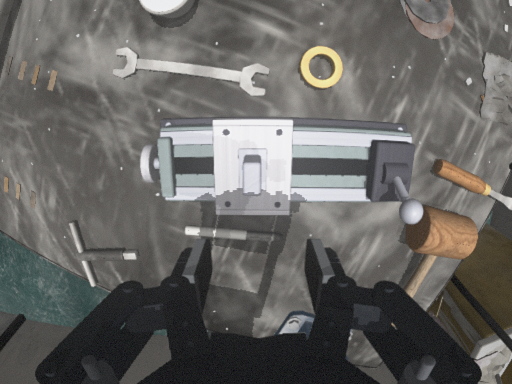

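The predicted saddle corners match the wrist image to 1–3 px, with the saddle at (213–292, 120–215) and the grip top near (252,158). I'll descend and close on the grip.

Call:
apply_moves --pt "0.003 -0.005 0.04 0 0 0 -0.2" --pt "0 0 0.04 0 0 0 -0.2" --pt "0 0 0.04 0 0 0 -0.2" --pt "0 0 0.03 0 0 0 -0.2" --pt "0 0 0.01 0 0 0 -0.2" --pt "0 0 0 0 0 0 -0.2" --pt "0 0 0 0 0 0 -0.2" --force 40

```text
t: 2.9
tcp_pos: [0.569, -0.0471, 0.0726]
tool_rot: [0.999, -0.045, 0.001, 0.0]
force: [0.2, 0.4, 1.7]
finger_gap: 0.597
gripper_force: 0.0
```

```bash
python3 - <<'E'
from h import *
import cv2
s=sense();print(s["t"],s["tcp_pos"],s["finger_gap"],s["force"])
a=snapshot("scene")[160:290,200:370]
cv2.imwrite("pics/s2.png",cv2.resize(cv2.cvtColor(a,cv2.COLOR_RGB2BGR),None,fx=4,fy=4,interpolation=cv2.INTER_CUBIC))
E
```

```text
2.9 [ 0.5689508  -0.04708112  0.0726295 ] 0.5966118100522901 [0.23830087 0.37096933 1.67696066]
```

View pics/s2.png

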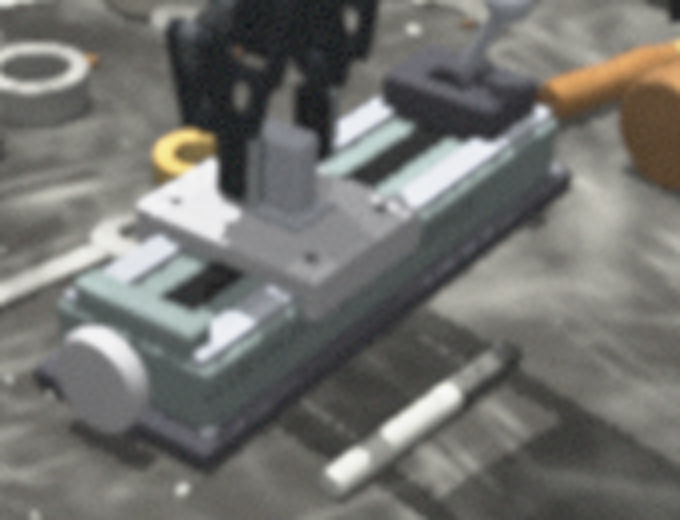

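The fingers straddle the grip. Closing.

Call:
apply_moves --pt "-0.001 0 0.002 0 0 0 0.3" --pt "0 0 0 0 0 0 0.45" --pt "0 0 0 0 0 0 0.6" --pt "0 0 0 0 0 0 0.75" --pt "0 0 0 0 0 0 0.9" --pt "0 0 0 0 0 0 1" --pt "0 0 0 0 0 0 1" --pt "0 0 0 0 0 0 1" --force 40

```text
t: 3.95
tcp_pos: [0.5671, -0.046, 0.0698]
tool_rot: [0.999, -0.045, 0.0, -0.0]
force: [-1.0, 0.9, 4.7]
finger_gap: 0.204
gripper_force: 40.5
```

Call:
apply_moves --pt "0 0.001 0 0 0 0 1" --pt "0 0.001 0 0 0 0 1" --pt "0 0.001 0 0 0 0 1"

```text
t: 4.32
tcp_pos: [0.5669, -0.0489, 0.0698]
tool_rot: [0.999, -0.045, 0.0, -0.0]
force: [-0.6, 1.9, 5.1]
finger_gap: 0.204
gripper_force: 40.5
```

Call:
apply_moves --pt "0 0.001 0 0 0 0 1" --pt "0 0.001 0 0 0 0 1"

```text
t: 4.58
tcp_pos: [0.5667, -0.0509, 0.0698]
tool_rot: [0.999, -0.045, 0.0, -0.0]
force: [-0.9, 1.6, 5.4]
finger_gap: 0.202
gripper_force: 40.5
```

Call:
apply_moves --pt "0 0.0005 0 0 0 0 1" --pt "0 0.0005 0 0 0 0 1" --pt "0 0.0005 0 0 0 0 1"

```text
t: 4.95
tcp_pos: [0.5665, -0.0521, 0.0698]
tool_rot: [0.999, -0.045, 0.0, -0.0]
force: [0.3, 3.6, 5.7]
finger_gap: 0.204
gripper_force: 40.6
```

Call:
apply_moves --pt "0 0.0004 0 0 0 0 1"

```text
t: 5.08
tcp_pos: [0.5665, -0.0522, 0.0697]
tool_rot: [0.999, -0.046, 0.0, -0.001]
force: [-0.6, 4.1, 4.7]
finger_gap: 0.203
gripper_force: 40.6
```

Call:
apply_moves --pt "0 0.0005 0 0 0 0 1" --pt "0 0 0 0 0 0 1"

```text
t: 5.32
tcp_pos: [0.5665, -0.0522, 0.0697]
tool_rot: [0.999, -0.046, 0.0, -0.001]
force: [-0.2, 5.1, 5.3]
finger_gap: 0.207
gripper_force: 40.6
```

```bash
python3 - <<'E'
from h import *
s=sense();print(s["t"],s["tcp_pos"],s["force"])
E
```

```text
5.325 [ 0.56651909 -0.05223648  0.06974619] [-0.16995703  5.0630068   5.31901998]
```

Call:
apply_moves --pt "0 0.0005 0 0 0 0 1" --pt "0 0 0 0 0 0 1" --pt "0 0 0 0 0 0 1"

```text
t: 5.7
tcp_pos: [0.5665, -0.0523, 0.0698]
tool_rot: [0.999, -0.046, 0.0, -0.001]
force: [-0.2, 7.1, 6.0]
finger_gap: 0.21
gripper_force: 40.6
```

```bash
python3 - <<'E'
from h import *
s=sense();print(s["t"],s["tcp_pos"],s["force"])
E
```

```text
5.7 [ 0.56650224 -0.05228854  0.06975541] [-0.19729345  7.13463843  6.0323991 ]
```

Call:
apply_moves --pt "0 -0.002 0 0 0 0 1" --pt "0 -0.002 0 0 0 0 1" --pt "0 -0.002 0 0 0 0 1" --pt "0 -0.002 0 0 0 0 1" --pt "0 -0.002 0 0 0 0 1" --pt "0 -0.002 0 0 0 0 1" --pt "0 -0.002 0 0 0 0 1" --pt "0 -0.002 0 0 0 0 1"

```text
t: 6.7
tcp_pos: [0.5679, -0.0387, 0.0698]
tool_rot: [0.999, -0.045, 0.0, 0.0]
force: [-2.2, -1.5, 5.5]
finger_gap: 0.207
gripper_force: 40.6
```

Call:
apply_moves --pt "0 -0.0005 0 0 0 0 1" --pt "0 -0.0005 0 0 0 0 1" --pt "0 -0.0005 0 0 0 0 1"

```text
t: 7.08
tcp_pos: [0.568, -0.0372, 0.0698]
tool_rot: [0.999, -0.045, 0.0, 0.0]
force: [-1.7, -1.3, 5.3]
finger_gap: 0.202
gripper_force: 40.6
```

Call:
apply_moves --pt "0 -0.001 0 0 0 0 1" --pt "0 -0.001 0 0 0 0 1"

```text
t: 7.32
tcp_pos: [0.5682, -0.0352, 0.0698]
tool_rot: [0.999, -0.045, 0.0, 0.0]
force: [-2.4, -1.2, 6.0]
finger_gap: 0.205
gripper_force: 40.6
```

Call:
apply_moves --pt "0 -0.0007 0 0 0 0 1" --pt "0 -0.0006 0 0 0 0 1" --pt "0 -0.0007 0 0 0 0 1"

```text
t: 7.7
tcp_pos: [0.5684, -0.0332, 0.0698]
tool_rot: [0.999, -0.045, 0.0, 0.0]
force: [-1.4, -1.2, 5.0]
finger_gap: 0.207
gripper_force: 40.6
```

Call:
apply_moves --pt "0 -0.0007 0 0 0 0 1" --pt "0 -0.0006 0 0 0 0 1" --pt "0 -0.0007 0 0 0 0 1"

```text
t: 8.07
tcp_pos: [0.5686, -0.0312, 0.0697]
tool_rot: [0.999, -0.045, 0.0, 0.0]
force: [-1.6, -1.4, 5.3]
finger_gap: 0.205
gripper_force: 40.6
```

Call:
apply_moves --pt "0 -0.0007 0 0 0 0 1" --pt "0 -0.0006 0 0 0 0 1" --pt "0 -0.0007 0 0 0 0 1"

```text
t: 8.45
tcp_pos: [0.5687, -0.0301, 0.0698]
tool_rot: [0.999, -0.045, 0.0, 0.001]
force: [-2.0, -6.8, 6.0]
finger_gap: 0.205
gripper_force: 40.6
```

Call:
apply_moves --pt "0 0 0 0 0 0 1" --pt "0 0 0 0 0 0 1"

```text
t: 8.7
tcp_pos: [0.5687, -0.0302, 0.0698]
tool_rot: [0.999, -0.045, 0.0, 0.001]
force: [-1.3, -5.1, 5.2]
finger_gap: 0.206
gripper_force: 40.6
```

```bash
python3 - <<'E'
from h import *
s=sense();R=Ro.from_quat(s["tool_rot"]).as_matrix();print(s["t"],s["tcp_pos"],s["force"])
A=np.array([.5665,-.05225,.0697]);e=np.array([.0903,.9959,0])
print((s["tcp_pos"]-A)@e, Ro.from_quat(s["tool_rot"]).as_rotvec())
E
```

```text
8.7 [ 0.56869917 -0.0301517   0.06976915] [-1.33263892 -5.12828445  5.20430685]
0.0222062769848123 [ 3.13638211e+00 -1.41275007e-01  3.61658793e-04]
```

Call:
apply_moves --pt "0 0.002 0 0 0 0 1" --pt "0 0.002 0 0 0 0 1" --pt "0 0.002 0 0 0 0 1" --pt "0 0.002 0 0 0 0 1" --pt "0 0.002 0 0 0 0 1" --pt "0 0.001 0 0 0 0 1" --pt "0 0.001 0 0 0 0 1" --pt "0 0 0 0 0 0 1"

```text
t: 9.7
tcp_pos: [0.5677, -0.0405, 0.0698]
tool_rot: [0.999, -0.045, 0.0, -0.0]
force: [-1.4, 0.2, 6.0]
finger_gap: 0.203
gripper_force: 40.6
```

Call:
apply_moves --pt "0 0.0007 0 0 0 0 1" --pt "0 0 0 0 0 0 1" --pt "0 0 0 0 0 0 1"

```text
t: 10.07
tcp_pos: [0.5676, -0.0411, 0.0698]
tool_rot: [0.999, -0.045, 0.0, -0.0]
force: [-1.4, 1.9, 5.8]
finger_gap: 0.21
gripper_force: 40.6
```

Call:
apply_moves --pt "0 0 0 0 0 0 0.4" --pt "0 0 0 0 0 0 0.2" --pt "0 0 0 0 0 0 0" --pt "0 0 0 0 0 0 0" --pt "0 0 0 0 0 0 0"

```text
t: 10.7
tcp_pos: [0.5675, -0.0414, 0.0693]
tool_rot: [0.999, -0.045, -0.0, 0.0]
force: [0.7, -0.3, -0.1]
finger_gap: 0.5
gripper_force: 0.0
```

```bash
python3 - <<'E'
from h import *
import cv2
s=sense();print(s["t"],s["tcp_pos"],s["force"],s["finger_gap"])
a=cv2.cvtColor(snapshot("wrist"),cv2.COLOR_RGB2BGR)
cv2.imwrite("pics/w3.png",a)
E
```

```text
10.7 [ 0.5674935  -0.04135515  0.06925768] [ 0.66303154 -0.30334063 -0.11939603] 0.49994640195249895
```

View pics/w3.png

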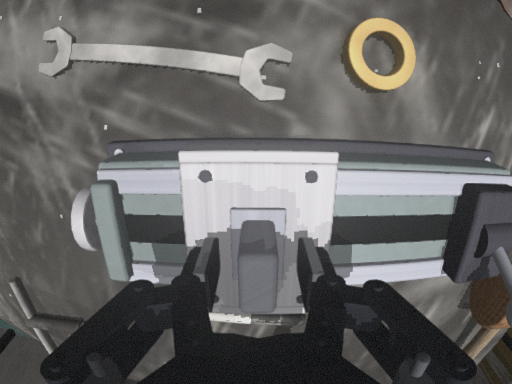

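The grip (x 238–280) sits centred between the open pads (219 and 298) and isn't touched. Next I'll raise the tool, close the fingers, and go to the robot's side of the lever.

Call:
apply_moves --pt "0 0 -0.02 0 0 0 0" --pt "0 0 -0.04 0 0 0 0" --pt "0 0 -0.04 0 0 0 0" --pt "0 0 -0.03 0 0 0 0" --pt "-0.019 0.041 0 0 0 0 1" --pt "-0.019 0.041 0 0 0 0 1" --pt "-0.019 0.041 0 0 0 0 1" --pt "-0.018 0.042 0 0 0 0 1"

```text
t: 11.75
tcp_pos: [0.4771, -0.1999, 0.1995]
tool_rot: [0.999, -0.045, 0.0, 0.0]
force: [0.2, -0.9, -0.6]
finger_gap: -0.002
gripper_force: 0.0
```

Call:
apply_moves --pt "0 0 0 0 0 0 1" --pt "0 0 0 0 0 0 1" --pt "0 0 0 0 0 0 1"

```text
t: 12.12
tcp_pos: [0.4783, -0.1979, 0.1993]
tool_rot: [0.999, -0.044, -0.0, -0.0]
force: [0.4, 0.1, 0.5]
finger_gap: 0.001
gripper_force: 0.0
```

```bash
python3 - <<'E'
from h import *
import cv2
s=sense();print(s["t"],s["tcp_pos"],s["force"],s["finger_gap"])
p=s["tcp_pos"]-np.array([.5672,-.0462,0]);print("bed x,y:",p@[.9959,-.0903,0],p@[.0903,.9959,0]+.042)
cv2.imwrite("pics/w4.png",cv2.cvtColor(snapshot("wrist"),cv2.COLOR_RGB2BGR))
E
```

```text
12.125 [ 0.47826569 -0.19789492  0.19928627] [0.35965172 0.12701878 0.54239992] 0.0012297918290899777
bed x,y: -0.07487163188085733 -0.11710373564116103
```

View pics/w4.png

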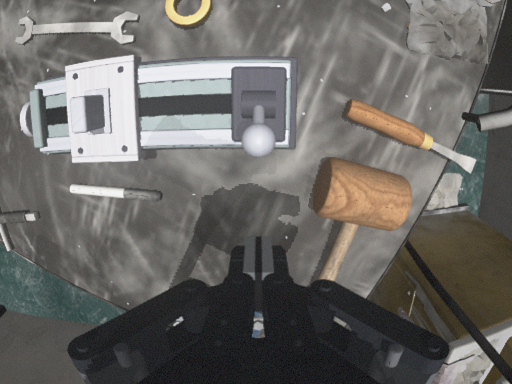

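The closed fingers (x≈258) line up with the lever ball at (258,140). I'll descend and push towards +x.

Call:
apply_moves --pt "0 0 0.03 0 0 0 1" --pt "0 0 0.03 0 0 0 1" --pt "0 0 0.029 0 0 0 1" --pt "0 0 0 0 0 0 1" --pt "0.01 0 0 0 0 0 1" --pt "0.01 0 0 0 0 0 1" --pt "0.005 0 0 0 0 0 1" --pt "0.005 0 0 0 0 0 1"

```text
t: 13.18
tcp_pos: [0.5075, -0.2013, 0.1108]
tool_rot: [0.999, -0.045, -0.001, -0.0]
force: [-3.2, 0.2, 2.3]
finger_gap: 0.0
gripper_force: 1.2
```

Call:
apply_moves --pt "0.005 0 0 0 0 0 1" --pt "0.005 0 0 0 0 0 1" --pt "0.005 0 0 0 0 0 1" --pt "0.005 0 0 0 0 0 1" --pt "0.005 0 0 0 0 0 1" --pt "0.005 0 0 0 0 0 1" --pt "0 0 0 0 0 0 1"

```text
t: 14.05
tcp_pos: [0.5385, -0.2045, 0.1103]
tool_rot: [0.999, -0.045, 0.001, 0.0]
force: [1.8, 1.2, -0.4]
finger_gap: 0.001
gripper_force: 0.0
```

Call:
apply_moves --pt "0.005 0 0 0 0 0 1" --pt "0.005 0 0 0 0 0 1" --pt "0.004 0 0 0 0 0 1" --pt "0.004 0 0 0 0 0 1"

```text
t: 14.55
tcp_pos: [0.5556, -0.2058, 0.1101]
tool_rot: [0.999, -0.045, -0.0, -0.0]
force: [-1.5, 1.0, -1.0]
finger_gap: 0.003
gripper_force: 0.7
```

Call:
apply_moves --pt "0.002 0 0 0 0 0 1" --pt "0.002 0 0 0 0 0 1"

```text
t: 14.8
tcp_pos: [0.5571, -0.2058, 0.11]
tool_rot: [0.999, -0.045, -0.003, -0.001]
force: [-8.3, -1.4, 4.0]
finger_gap: -0.002
gripper_force: 4.5
```

Call:
apply_moves --pt "0.002 0 0 0 0 0 1" --pt "0 0 0 0 0 0 1"

```text
t: 15.05
tcp_pos: [0.5571, -0.2058, 0.11]
tool_rot: [0.999, -0.044, -0.005, -0.001]
force: [-10.4, -1.4, 5.0]
finger_gap: 0.0
gripper_force: 5.3
```

The lever is against its stop. I'll back off, raise the tool and check.

Call:
apply_moves --pt "-0.01 0 0 0 0 0 1" --pt "-0.03 0 0 0 0 0 1" --pt "-0.03 0 0 0 0 0 1" --pt "0 0 -0.04 0 0 0 1" --pt "0 0 -0.04 0 0 0 1" --pt "0 0 -0.03 0 0 0 1" --pt "0 0 0 0 0 0 1" --pt "0 0 0 0 0 0 1"

```text
t: 16.05
tcp_pos: [0.4918, -0.1999, 0.2199]
tool_rot: [0.999, -0.045, 0.0, -0.0]
force: [-0.1, -0.5, 0.1]
finger_gap: 0.002
gripper_force: 0.0
```

```bash
python3 - <<'E'
from h import *
import cv2
s=sense();print(s["t"],s["tcp_pos"],s["force"])
im=cv2.cvtColor(snapshot("top"),cv2.COLOR_RGB2BGR)[160:235,195:345]
cv2.imwrite("pics/t5.png",cv2.resize(im,None,fx=5.3333,fy=5.3333,interpolation=cv2.INTER_CUBIC))
E
```

```text
16.05 [ 0.49177059 -0.19990782  0.21987168] [-0.14498414 -0.49798842  0.13568524]
```

View pics/t5.png

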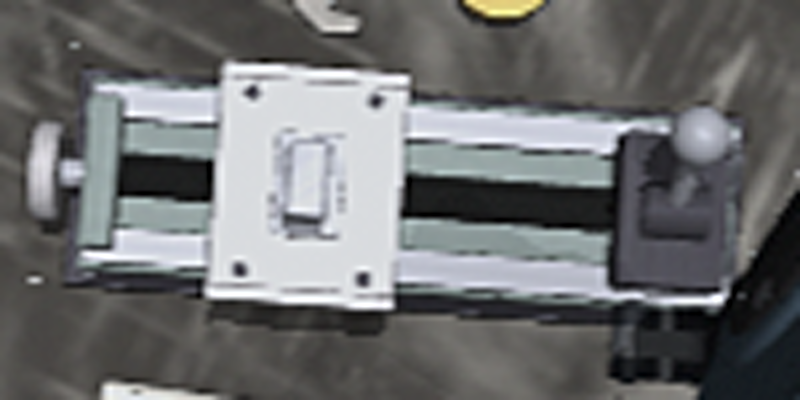

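The ball is now at (701,134), about 57 mm across, so the lever is fully over. The carriage sits about 10 px towards the handwheel from its start, as expected.

```bash
python3 -c "
from station import *
print(sign_off())"
```

```text
the job is handed in; nothing more can be done
None
```

I felt the carriage's free play at about 22 mm, left the carriage released in its middle, swung the clamp lever fully over to the far side, and handed the job in at about 16 s; no verdict came back.

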